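# Hold a prism cell in the inspection beam

### The job

Stand the white ceramic relay base on the deck exactly midway between the two red guarded covers, where it serves as the screen for the lamp, and let go of it. Then pick up the clear blue prism cell by its two frosted white faces only, never letting the fingers touch its clear windows, and finish while still holding it: upright, motionless and off the deck in the light path between lamp and relay base, touching neither, with the beam going squarely through the middle of its clear windows. Leave the magneto switch and the blue toggle switch where they stand.

Things in the scene. Friction and masses are not known exactly. Their poses are not given: they have to be found in the camera images.
- lens (a point): Centre of the lamp's lens, 68 mm above the deck. The lamp is a fixed grey box, 110 x 130 mm at its foot and 112 mm high, with vents on top and a black barrel (46 mm across) that ends at this lens. The beam, drawn as a thin yellow line 6 mm across, leaves along this point's +y axis, level; z is up. The lamp's position and heading vary a little; the beam runs roughly to the robot's left.
- covers_mid (a point): Point on the deck midway between the two red guarded switch covers, straight under the beam, 195 to 235 mm from the lens. Its y axis runs along the beam, away from the lamp; the covers stand at +65 and -65 mm along its x axis. Each fixed cover is 32 x 52 mm and 41 mm high, red on a black foot; 98 mm of free deck lies between them.
- relay_mid (a point): Centre, half-way up, of the loose white ceramic relay base: an upright round post 38 mm across and 85 mm high on a round foot 54 mm across and 12 mm high, about 180 g, four brass dots on top. The point is 42.5 mm above its underside; z is its axis. It starts upright on the deck.
- relay: The same relay base; origin at the centre of its underside.
- cell_mid (a point): Centre, half-way up, of the loose prism cell, 64 mm high and about 90 g, standing on the deck at the start. It is 34 mm across the two frosted faces (normals along its x axis) and 30 mm across the two clear windows (normals along its y axis); z is up. The point is 32 mm above its underside.
- cell: The same prism cell; origin at the centre of its underside. Its foot is a black plate 32 x 28 x 4 mm.
- cell_clear: The cell's clear, blue-tinted glass body with the two windows facing along its y axis, each window 24 mm wide between the frosted strips and 58 mm high, 1.5 mm proud of the frosted strips' edges. Fingers must not touch it. Origin and axes as cell.
- frost_a: The cell's frosted white face on its +x side, a plate 5 mm thick, 27 mm wide, from 4 to 64 mm above the underside; its outer face is 17 mm from the cell's axis. Grip here. Origin and axes as cell.
- frost_b: The same on the cell's -x side. Grip here. Origin and axes as cell.
- lamp: The fixed lamp; origin under the centre of its box, 95 mm behind the lens, beam along +y.
- covers: The two fixed red guarded covers as one thing; origin and axes as covers_mid.
- magneto: Loose black magneto switch, round, 48 mm across, 50 mm high with a bar knob on top; a bystander. Origin at the centre of its underside.
- toggle: Loose blue toggle switch, 30 x 45 mm and 58 mm high with its steel bat; a bystander. Origin at the centre of its underside.

How it is judged (in metres and radians):
On the way, in this order (a step that is already met when the one before it is completed fails the run):
1. the relay base stands released midway between the red covers (horizontal distance between relay_mid and covers_mid below 0.013 m and angle between relay_mid's own z axis and vertical below 0.1 rad and height (world z) of relay_mid below 0.048 m and contact force between the fingers and relay below 0.1 N and linear speed of relay below 0.02 m/s), for 0.3 s.
2. the prism cell is lifted by its frosted faces (contact force between the fingers and frost_a above 1 N and contact force between the fingers and frost_b above 1 N and height (world z) of cell_mid above 0.05 m), for 0.2 s.
At the end, for the whole second after the job is handed in: Relay base upright, released, within 13 mm of the covers' midpoint; cell at rest, gripped on both frosted faces, touching nothing else, centre within 9 mm sideways and 12 mm in height of the beam, 20 mm past the lens, 35 mm short of the covers' midpoint, tilt under 0.15, square within 0.2 rad (all of step 1 and contact force between the fingers and frost_a above 1 N and contact force between the fingers and frost_b above 1 N and x of cell_mid in the frame of lens between -0.009 and 0.009 m and z of cell_mid in the frame of lens between -0.012 and 0.012 m and y of cell_mid in the frame of lens above 0.02 m and y of cell_mid in the frame of covers_mid below -0.035 m and angle between the y axis of cell_mid and the y axis of lens, either way round below 0.2 rad and angle between cell_mid's own z axis and vertical below 0.15 rad and linear speed of cell below 0.02 m/s and contact force between cell and relay below 0.1 N and contact force between cell and lamp below 0.1 N and contact force between cell and covers below 0.1 N); the arm keeps its last pose, push and grip.
It fails at once if the fingers touch the clear glass (contact force between the fingers and cell_clear above 0.5 N).
It fails at once if the magneto or toggle switch is disturbed by over 20 mm (distance of any of magneto, toggle from where it was at the start of the episode above 0.02 m).
It also fails if it takes over 54 s, if anything falls off the work surface, if the arm or the gripper's body presses on something with over 40 N, if the wrist force passes 120 N, or if a joint passes its speed limit or range.

### The arm

A 7-joint arm with a two-finger parallel gripper is mounted at the origin on the work surface. World frame = base frame: x ahead of the robot, y to its left, z up, the work surface at z = 0. Lengths are in m, angles in degrees, forces in N, time in s.
With the tool pointing down it reaches from about 0.425 to 0.875 m from the base axis. Payload 4.7 kg.
Tool frame: the origin (TCP) lies midway between the tips of the shut fingers; the grasp point (between the pads) lies 19 mm behind it; z points along the fingers, y is the direction in which the jaws open and shut (so a half turn about z gives the same grasp; the last joint's range is limited). The gripper opens to 87 mm and grips with 3 to 60 N. Pads are 19 mm wide; open, the fingers measure 117 mm over their backs; the gripper's body (75 mm by 190 mm) begins 51 mm behind the grasp point.
Start: joints at [-70.697, 18.392, -4.016, 83.108, 1.295, 78.541, -3.26], TCP at [0.206, 0.616, 0.223] pointing down, gripper open.
Joint ranges: [-163.93, 163.93], [-17.29, 119.83], [-79.2, 71.16], [3.27, 140.29], [-89.18, 269.18], [5.43, 117.66], [-154.24, 154.24]. Speed limits (degrees/s): [147.25, 147.25, 180, 180, 180, 180, 180].

### API

Orientations are given as [roll, pitch, yaw] about the fixed x, y, z axes, in that order (R = Rz(yaw) Ry(pitch) Rx(roll)).
In Python, from cell import env gives the robot as it stands.
- The arm moves only by the tool apply_moves, never from a script. Its argument "targets" is a list of rows, each a list of 2 entries, a list of its own where there are three numbers: the shift along the world's x, y, z in mm, then the turn, a rotation vector about the world's x, y, z in rad. A call has 1 to 8 rows; each row is the pose to reach, as a shift and turn from the pose commanded when the call began; what a row does not reach only later rows make up. A row lasts 1/10 s, in which the tool goes at most 50 mm and 8.59 degrees, less where a joint would pass 70% of its speed; a pose out of reach is approached as far as the arm can. A call with a gripper value outside its range is refused whole. "hand" is the finger opening in mm, from 0 to 87, set as the call begins (left out, the last holds). The fingers move at their own pace and stop on an object; "squeeze" is the grip in N (left out, the last holds). Time passes only in rows, so rows that repeat a pose let the fingers close. It gives the time, the measured TCP pose, the force and the opening at its end, in the units of the state.
- env.get_obs(): the state, without advancing time (a new reading comes with each control period).
- env.read_camera(name): name is "side" or "top" or "wrist"; returns a dict with "image" (480x640x3 uint8, red, green, blue), "camera_matrix" (3x3 intrinsics, pixels), "k1" (the pictures are not rectified: a ray, as slopes to the right and down, at radius r is drawn at 1 + k1 r^2 times it, then the intrinsics apply), "camera_from_world" (4x4, takes a point from world to camera coordinates); the wrist camera has in their place "mount" (4x4, takes a point from camera to tool coordinates, whose origin is the TCP and whose axes are the flange's). Camera axes: x right, y down, z forward; pixel columns grow to the right and rows downward; lengths in m; the calibration is good to about 2 mm. A picture is of the moment at which its call begins: read the wrist's pose just before it. There is no depth.
- env.sign_off(): hands the job in, once; it reports no verdict.
Trained networks look in a picture, given as the dict that the camera call returned (one of the last four; its "shot" number tells which), for a name from the list of things; names that differ only in an ending like _2 or _b are one class to them, and where a whole thing is asked for, a point or a joint stands for the part that bears it (a point fixed in the world has none). Each returns a list of dicts, best first, with "conf" (0 to 1); they miss things now and then, are a little off and sometimes report something else, mostly with a low value. They report only what shows in the picture. A call takes as long as a camera call.
- env.regions_of(picture, target): "region" (480x640 bool, what is visible of it) and "rect" ([left, top, right, bottom] in pixels, round what is visible of it).
The state is a dict: "time_s": time; "qpos": joint angles; "joint_velocities": joint speeds; "effort": joint torques, N m; "tool_pos": TCP position; "tool_rot": TCP orientation; "force": force on the tool from outside, world axes, zero at the start; "wrist_torque": the same for the moment, N m; "grip_width": finger opening in m.
Only numpy, scipy, OpenCV 4.12 (cv2) and the standard library are available. Lean on these libraries where they do the work, as an engineer would, in place of code of your own. Each camera call takes 0.05 s, during which the arm holds its last target. There are 200 camera calls.

## Working session

There is one attempt and no reset: what is moved stays moved. The work goes in short steps, Python scripts to look and compute and a tool call to move; the robot and the scene stay as the last step left them, time stands still between calls to the robot, and variables do not carry over. Pictures are saved under pics/ and viewed, about 8 in all and at most 12, crops included, and the job is handed in when it is done.

Besides the shell and the picture viewer there is one more tool, called after ">>>" as name(argument=value, ...), one argument or row to a line, values as JSON. apply_moves: Moves the arm, as the interface text tells. Its arguments: {"type":"object","properties":{"targets":{"type":"array","items":{"type":"array"}},"hand":{"type":"number"},"squeeze":{"type":"number"}},"required":["targets"]}

```bash
mkdir -p pics; ls
cat > h.py <<'E'
import numpy as np, cv2
from cell import env
def ray(cam,uv):
    K=np.array(cam["camera_matrix"]);k=cam["k1"]
    d=np.array([(uv[0]-K[0,2])/K[0,0],(uv[1]-K[1,2])/K[1,1]])
    u=d.copy()
    for _ in range(20): u=d/(1+k*(u@u))
    return np.array([u[0],u[1],1.])
def pose(cam,T_wt=None):
    if "camera_from_world" in cam: return np.linalg.inv(np.array(cam["camera_from_world"]))
    return T_wt@np.array(cam["mount"])
def to_plane(cam,uv,z,T=None):
    M=pose(cam,T); d=M[:3,:3]@ray(cam,uv); o=M[:3,3]
    return o+d*(z-o[2])/d[2]
def proj(cam,P,T=None):
    M=np.linalg.inv(pose(cam,T)); K=np.array(cam["camera_matrix"])
    p=M[:3,:3]@np.asarray(P,float)+M[:3,3]; s=p[:2]/p[2]; s=s*(1+cam["k1"]*(s@s))
    return np.array([K[0,0]*s[0]+K[0,2],K[1,1]*s[1]+K[1,2]])
def T_tool():
    from scipy.spatial.transform import Rotation as R
    o=env.get_obs(); T=np.eye(4); T[:3,:3]=R.from_euler('xyz',o["tool_rot"],degrees=True).as_matrix(); T[:3,3]=o["tool_pos"]; return T
def save(cam,name): cv2.imwrite("pics/"+name,cam["image"][:,:,::-1])
E
python3 - <<'E'
from h import *
print(env.get_obs())
for n in ["top","side","wrist"]:
    T=T_tool();c=env.read_camera(n); save(c,n+"0.png"); print(n,c["k1"],np.round(pose(c,T),3).tolist(),c["camera_matrix"])
    for t in ["relay","cell","frost_a","cell_clear","lamp","covers","magneto","toggle"]:
        print(t,[(round(r["conf"],2),r["rect"], np.round(np.argwhere(r["region"]).mean(0)[::-1],1).tolist()) for r in env.regions_of(c,t)[:3]])
E
```

```text
pics
{'time_s': 0.0, 'qpos': array([-70.69564192,  18.4364701 ,  -4.01370114,  83.17440551,
         1.29607166,  78.53983531,  -3.25976876]), 'joint_velocities': array([-0.02181776,  0.05276471,  0.05940074,  0.12705975, -0.01407947,
        0.09519612, -0.01840269]), 'effort': array([ 6.22322859e-04, -4.91285205e+01, -4.03271439e-01, -3.12521839e+01,
       -6.38020132e-02,  4.38769755e-02,  1.85271902e-04]), 'tool_pos': array([0.20611163, 0.61588419, 0.22149496]), 'tool_rot': array([-1.79894582e+02,  7.34634881e-03,  1.61504095e+02]), 'force': array([ 0.36152806,  0.30751528, -0.93596498]), 'wrist_torque': array([-0.02697562,  0.03176276, -0.01251838]), 'grip_width': 0.08706263446684222}
top -0.14474043753849045 [[-0.166, -0.963, 0.211, 0.335], [-0.986, 0.163, -0.032, 0.094], [-0.003, -0.213, -0.977, 0.971], [0.0, 0.0, 0.0, 1.0]] [[511.3784093    0.         322.556772  ]
 [  0.         511.3784093  245.09053667]
 [  0.           0.           1.        ]]
relay [(0.69, [204.5, 292.4, 236.7, 322.4], [221.8, 307.4])]
cell [(0.83, [382.3, 262.7, 409.3, 288.2], [395.9, 274.7])]
frost_a
[... 949 characters left out ...]
 [379.2, 212.8, 397.8, 239.2], [388.0, 225.1])]
lamp [(0.93, [292.3, 141.2, 346.7, 223.1], [320.5, 175.4])]
covers [(0.71, [239.7, 244.5, 332.1, 280.8], [286.9, 263.5]), (0.71, [358.2, 397.5, 386.8, 442.5], [371.6, 418.9])]
magneto [(0.61, [387.9, 177.1, 405.1, 197.6], [396.7, 187.3])]
toggle [(0.95, [360.2, 395.6, 386.9, 440.3], [371.5, 418.9])]
wrist 0.024207602706156503 [[0.318, 0.904, 0.287, 0.126], [0.948, -0.303, -0.097, 0.643], [-0.001, 0.303, -0.953, 0.384], [0.0, 0.0, 0.0, 1.0]] [[372.65755711   0.         320.17684626]
 [  0.         372.65755711 241.1844799 ]
 [  0.           0.           1.        ]]
relay []
cell []
frost_a []
cell_clear []
lamp []
covers []
magneto []
toggle []
```

Run:
```python
import cv2,numpy as np
a=cv2.imread("pics/top0.png")[130:345,110:530];b=cv2.imread("pics/side0.png")[130:450,220:420]
a=cv2.resize(a,None,fx=1.9,fy=1.9,interpolation=cv2.INTER_CUBIC);b=cv2.resize(b,None,fx=1.85,fy=1.85,interpolation=cv2.INTER_CUBIC)
cv2.imwrite("pics/a.png",a);cv2.imwrite("pics/b.png",b)
```

```text
(no output)
```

View pics/a.png

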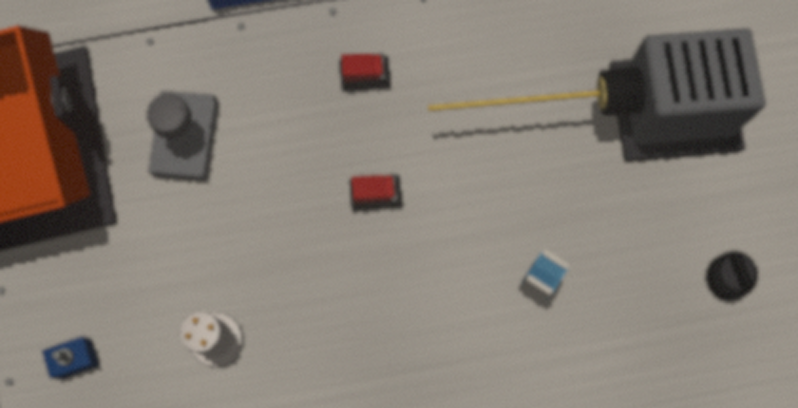

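View pics/b.png

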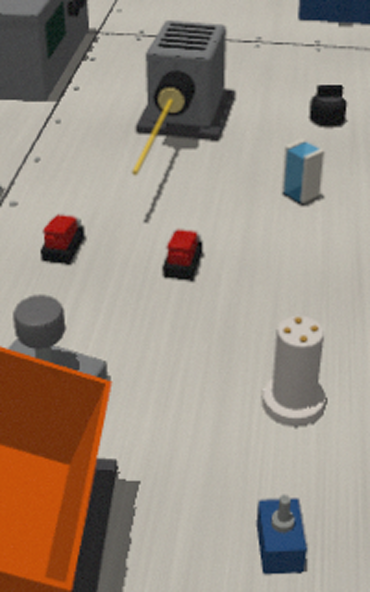

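```bash
cat > m.py <<'E'
from h import *
def blobs(im,m,n=3,amin=15):
    k,l,s,c=cv2.connectedComponentsWithStats(m.astype(np.uint8))
    o=sorted([(s[i,4],c[i],l==i) for i in range(1,k) if s[i,4]>=amin],key=lambda t:-t[0])
    return o[:n]
def masks(im):
    h=cv2.cvtColor(im,cv2.COLOR_RGB2HSV).astype(int);H,S,V=h[...,0],h[...,1],h[...,2]
    return dict(red=((H<5)|(H>172))&(S>140)&(V>60),yel=(H>17)&(H<32)&(S>95)&(V>90),blue=(H>92)&(H<115)&(S>90)&(V>80))
E
python3 - <<'E'
from m import *
def tri(ca,ua,cb,ub):
    A=[];B=[]
    S=np.zeros((3,3));r=np.zeros(3)
    for c,u in((ca,ua),(cb,ub)):
        M=pose(c);d=M[:3,:3]@ray(c,u);d/=np.linalg.norm(d);P=np.eye(3)-np.outer(d,d);S+=P;r+=P@M[:3,3]
    return np.linalg.solve(S,r)
C={n:env.read_camera(n) for n in("top","side")}
for n,c in C.items():
    mk=masks(c["image"])
    for k in mk:
        for a,ce,m in blobs(c["image"],mk[k],5):
            print(n,k,a,ce.round(1),[to_plane(c,ce,z)[:2].round(4).tolist() for z in(.035,.041,.064,.068)])
            if k=="yel" and n=="top":
                q=np.argwhere(m)[:,::-1].astype(float)
                p=np.array([to_plane(c,u,.068)[:2] for u in q]); 
                mu=p.mean(0);_,s,v=np.linalg.svd(p-mu);print("  beam dir",v[0],"ends",p[p[:,1].argmin()],p[p[:,1].argmax()])
    for t,z in(("relay",.0425),("cell",.032),("magneto",.025),("toggle",.025)):
        r=env.regions_of(c,t)[0]; ce=np.argwhere(r["region"]).mean(0)[::-1]; print(n,t,ce.round(1),to_plane(c,ce,z).round(4))
E
```

```text
top red 3242 [ 12.9 345.7] [[0.4414, 0.6842], [0.4407, 0.6804], [0.4381, 0.6659], [0.4377, 0.6634]]
top red 242 [305.8 228.7] [[0.5742, 0.0895], [0.5726, 0.0896], [0.5668, 0.0897], [0.5657, 0.0897]]
top red 231 [299.8 164.3] [[0.7038, 0.0805], [0.7014, 0.0806], [0.6924, 0.0809], [0.6908, 0.081]]
top yel 258 [388.2 181.6] [[0.6404, -0.0824], [0.6385, -0.0813], [0.631, -0.0769], [0.6297, -0.0762]]
  beam dir [0.06531823 0.99786448] ends [ 0.63238669 -0.15350448] [0.63519386 0.02175032]
top blue 4686 [278.2  88.9] [[0.8745, 0.0989], [0.871, 0.0988], [0.8578, 0.0987], [0.8554, 0.0987]]
top blue 203 [145.3 317.8] [[0.4561, 0.411], [0.4553, 0.409], [0.4524, 0.4012], [0.4518, 0.3999]]
top blue 147 [397.6 272.8] [[0.4625, -0.0652], [0.4617, -0.0641], [0.4586, -0.0602], [0.458, -0.0595]]
top relay [221.9 307.4] [0.4517 0.2643 0.0425]Traceback (most recent call last):
  File "<stdin>", line 19, in <module>
IndexError: list index out of range
```

Run:
```python
from m import *
C={n:env.read_camera(n) for n in("top","side")}
for n,c in C.items():
    mk=masks(c["image"])
    for k in mk:
        for a,ce,m in blobs(c["image"],mk[k],5):
            if n=="side":print(n,k,a,ce.round(1),[to_plane(c,ce,z)[:2].round(4).tolist() for z in(.03,.035,.041,.064,.068)])
            if k=="yel":
                q=np.argwhere(m)[:,::-1].astype(float)
                p=np.array([to_plane(c,u,.068)[:2] for u in q])
                bp=[]
                for y in np.arange(-.15,.03,.01):
                    s=p[abs(p[:,1]-y)<.005]
                    if len(s)>1: bp.append([*s.mean(0),np.ptp(s[:,0])])
                bp=np.array(bp); print(bp.round(4).tolist()); g=bp[bp[:,2]<.02]
                f=np.polyfit(g[:,1],g[:,0],1);print("beam x=%.4f*y+%.4f"%tuple(f))
    for t,z in(("relay",.0425),("cell",.032),("magneto",.025),("toggle",.025),("lamp",.056)):
        rr=env.regions_of(c,t)
        for r in rr[:1]: ce=np.argwhere(r["region"]).mean(0)[::-1]; print(n,t,round(r["conf"],2),ce.round(1),to_plane(c,ce,z).round(4))
# brass dots
    im=c["image"];r=env.regions_of(c,"relay")
    if r:
        x0,y0,x1,y1=[int(v) for v in r[0]["rect"]];h=cv2.cvtColor(im,cv2.COLOR_RGB2HSV)
        m=np.zeros(im.shape[:2],bool);m[y0-8:y1+8,x0-8:x1+8]=((h[...,1]>90)&(h[...,0]<25))[y0-8:y1+8,x0-8:x1+8]
        for a,ce,_ in blobs(im,m,6,3): print(n,"dot",a,ce.round(1),to_plane(c,ce,.085).round(4))
```

```text
[[0.6252, -0.1495, 0.0236], [0.6247, -0.1404, 0.0058], [0.6257, -0.1307, 0.0045], [0.6265, -0.1194, 0.0039], [0.6272, -0.1101, 0.0048], [0.6279, -0.1004, 0.0031], [0.6283, -0.0907, 0.0048], [0.6291, -0.0801, 0.0035], [0.6299, -0.0701, 0.0051], [0.6306, -0.0602, 0.0035], [0.6314, -0.0496, 0.0048], [0.6318, -0.0401, 0.0032], [0.633, -0.0296, 0.0048], [0.6331, -0.02, 0.0035], [0.6342, -0.0097, 0.0045], [0.6347, -0.0002, 0.0039], [0.6356, 0.0108, 0.0045], [0.6362, 0.0184, 0.0042]]
beam x=0.0706*y+0.6348
top relay 0.56 [221.5 307.6] [0.4514 0.2651 0.0425]
top cell 0.88 [396.2 274.9] [ 0.4594 -0.0622  0.032 ]
top magneto 0.81 [495.  274.7] [ 0.4284 -0.2504  0.025 ]
top toggle 0.58 [146.8 317.9] [0.4567 0.4117 0.025 ]
top lamp 0.83 [465.1 179.3] [ 0.6145 -0.2256  0.056 ]
top dot 4 [212.5 298.5] [0.4645 0.2709 0.085 ]
top dot 4 [208.5 306.5] [0.4517 0.2797 0.085 ]
top dot 3 [220.3 301.7] [0.4568 0.2579 0.085 ]
side red 251 [252.1 255.3] [[0.7036, 0.0907], [0.7014, 0.0974], [0.6988, 0.1055], [0.6886, 0.1365], [0.6869, 0.1419]]
side red 243 [318.  263.7] [[0.5751, 0.1001], [0.5742, 0.1067], [0
[... 1046 characters left out ...]
lue 257 [379.7 220.8] [[0.4668, -0.0692], [0.4669, -0.0609], [0.4669, -0.051], [0.4671, -0.0131], [0.4671, -0.0064]]
side blue 25 [187.1 284.8] [[0.7951, 0.1939], [0.792, 0.1997], [0.7884, 0.2066], [0.7743, 0.2332], [0.7718, 0.2378]]
side relay 0.93 [379.5 331.7] [0.455  0.2762 0.0425]
side cell 0.97 [383.3 222.9] [ 0.459  -0.0587  0.032 ]
side magneto 0.79 [396.7 187.1] [ 0.4313 -0.241   0.025 ]
side toggle 0.82 [371.6 418.7] [0.4578 0.4216 0.025 ]
side lamp 0.77 [320.9 174.8] [ 0.6142 -0.2184  0.056 ]
side dot 8 [374.9 308.1] [0.4651 0.271  0.085 ]
side dot 8 [389.5 307. ] [0.4435 0.2657 0.085 ]
side dot 8 [383.9 312.9] [0.4515 0.2797 0.085 ]
side dot 7 [381.  302.7] [0.4565 0.2577 0.085 ]
```

>>> apply_moves(
  targets=[
    [[248,-347,0],[0,0,0.253]],
    [[248,-347,0],[0,0,0.253]],
    [[248,-347,0],[0,0,0.253]],
    [[248,-347,0],[0,0,0.253]],
    [[248,-347,0],[0,0,0.253]],
    [[248,-347,0],[0,0,0.253]],
    [[248,-347,0],[0,0,0.253]],
    [[248,-347,0],[0,0,0.253]],
  ],
  hand=87,
)

```text
time_s: 3.05
tool_pos: [0.4398, 0.2892, 0.223]
tool_rot: [179.9, 0.0, 176.0]
force: [0.6, -0.2, 0.6]
grip_width: 0.0868
```

>>> apply_moves(
  targets=[
    [[19,-28,-20],[0,0,0]],
    [[19,-28,-20],[0,0,0]],
    [[19,-28,-20],[0,0,0]],
  ],
)

```text
time_s: 3.35
tool_pos: [0.4577, 0.2625, 0.2023]
tool_rot: [180.0, -0.1, 175.9]
force: [-0.5, 0.8, -0.4]
grip_width: 0.0867
```

>>> apply_moves(
  targets=[
    [[-4,6,-30],[0,0,0]],
    [[-4,6,-70],[0,0,0]],
    [[-4,6,-110],[0,0,0]],
    [[-4,6,-140],[0,0,0]],
    [[-4,6,-160],[0,0,0]],
    [[-4,6,-166],[0,0,0]],
    [[-4,6,-166],[0,0,0]],
  ],
)

```text
time_s: 4.05
tool_pos: [0.4529, 0.2704, 0.0364]
tool_rot: [-180.0, -0.1, 176.1]
force: [0.0, -1.1, -0.0]
grip_width: 0.0868
```

>>> apply_moves(
  targets=[
    [[0,0,0],[0,0,0]],
    [[0,0,0],[0,0,0]],
    [[0,0,0],[0,0,0]],
    [[0,0,0],[0,0,0]],
    [[0,0,0],[0,0,0]],
    [[0,0,0],[0,0,0]],
  ],
  hand=30,
  squeeze=20,
)

```text
time_s: 4.65
tool_pos: [0.4539, 0.269, 0.0367]
tool_rot: [180.0, 0.0, 176.0]
force: [-0.3, 0.2, 0.1]
grip_width: 0.0468
```

>>> apply_moves(
  targets=[
    [[0,0,0],[0,0,0]],
    [[0,0,0],[0,0,0]],
    [[0,0,0],[0,0,0]],
    [[0,0,0],[0,0,0]],
  ],
)

```text
time_s: 5.05
tool_pos: [0.4538, 0.2685, 0.0366]
tool_rot: [-180.0, -0.0, 176.0]
force: [-0.0, -2.2, 2.6]
grip_width: 0.0371
```

>>> apply_moves(
  targets=[
    [[0,0,10],[0,0,0]],
    [[0,0,35],[0,0,0]],
    [[0,0,65],[0,0,0]],
    [[0,0,80],[0,0,0]],
    [[0,0,80],[0,0,0]],
  ],
)

```text
time_s: 5.55
tool_pos: [0.4554, 0.2706, 0.1195]
tool_rot: [179.8, 0.2, 176.0]
force: [0.1, 0.6, -2.6]
grip_width: 0.0375
```

>>> apply_moves(
  targets=[
    [[5,-40,0],[0,0,0]],
    [[10,-80,0],[0,0,0]],
    [[20,-120,0],[0,0,0]],
    [[35,-160,0],[0,0,0]],
    [[75,-180,0],[0,0,0]],
    [[115,-183,0],[0,0,0]],
    [[155,-184,0],[0,0,0]],
    [[187,-184,0],[0,0,0]],
  ],
)

```text
time_s: 6.35
tool_pos: [0.6421, 0.0846, 0.1149]
tool_rot: [-180.0, -0.1, 176.0]
force: [-0.5, -0.6, -2.4]
grip_width: 0.0374
```

Run:
```python
from m import *
T=T_tool();print(T[:3,3])
C={n:env.read_camera(n) for n in("top","side","wrist")}
a=C["wrist"]["image"];b=C["side"]["image"]
cv2.imwrite("pics/c.png",cv2.resize(np.hstack([a,b]),None,fx=.62,fy=.62,interpolation=cv2.INTER_AREA)[:,:,::-1])
for n in("top","side"):
    c=C[n];im=c["image"];h=cv2.cvtColor(im,cv2.COLOR_RGB2HSV)
    for k in("red",):
        for a,ce,m in blobs(im,masks(im)[k],4): print(n,k,a,ce.round(1),to_plane(c,ce,.035).round(4))
    print([ (r["conf"],r["rect"]) for r in env.regions_of(c,"relay")[:1]])
```

```text
[0.64207486 0.08461941 0.11492801]
top red 5737 [ 22.  341.7] [0.4465 0.6637 0.035 ]
[]
side red 250 [252.1 255.3] [0.7013 0.0974 0.035 ]
side red 248 [318.1 263.8] [0.574  0.1071 0.035 ]
[(0.63, [269.3, 202.2, 295.2, 244.0])]
```

View pics/c.png

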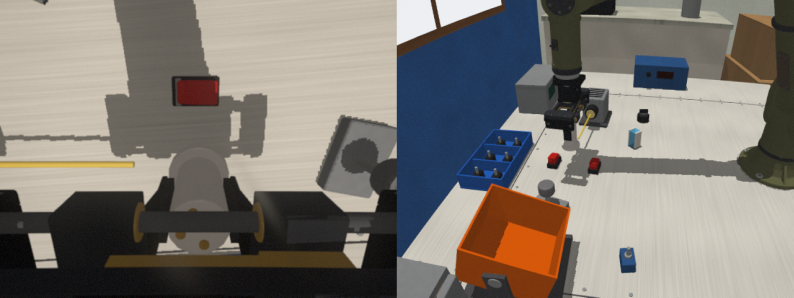

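Run:
```python
from m import *
T=T_tool();c=env.read_camera("wrist");im=c["image"];print(T[:3,3])
for a,ce,m in blobs(im,masks(im)["red"],2): print(a,ce.round(1),[to_plane(c,ce,z,T).round(4).tolist() for z in(.03,.041)])
q=np.argwhere(masks(im)["yel"]&(np.arange(480)[:,None]<290)&(np.arange(640)<210))[:,::-1]
p=np.array([to_plane(c,u,.068,T) for u in q[::10]]);print(len(q),np.polyfit(p[:,1],p[:,0],1))
m=env.regions_of(c,"covers");print([(r["conf"],r["rect"]) for r in m[:2]])
```

```text
[0.63926013 0.08506475 0.11496133]
2498 [318.2 155.5] [[0.5746, 0.0879, 0.03], [0.5737, 0.088, 0.041]]
1891 [0.07137114 0.63352199]
[(0.84, [276.3, 127.0, 355.9, 178.3])]
```

>>> apply_moves(
  targets=[
    [[0,-1,-35],[0,0,0]],
    [[0,-1,-60],[0,0,0]],
    [[0,-1,-72],[0,0,0]],
    [[0,-1,-76],[0,0,0]],
    [[0,-1,-78],[0,0,0]],
    [[0,-1,-78],[0,0,0]],
    [[0,-1,-78],[0,0,0]],
  ],
)

```text
time_s: 7.4
tool_pos: [0.6418, 0.0842, 0.04]
tool_rot: [180.0, 0.1, 176.0]
force: [1.6, 0.4, -1.8]
grip_width: 0.0378
```

>>> apply_moves(
  targets=[
    [[-1,0,-1],[0,0,0]],
    [[-1,0,-2],[0,0,0]],
    [[-1,0,-3],[0,0,0]],
    [[-1,0,-3],[0,0,0]],
  ],
)

```text
time_s: 7.8
tool_pos: [0.6401, 0.0841, 0.0366]
tool_rot: [180.0, 0.0, 176.0]
force: [-2.2, -0.3, 5.4]
grip_width: 0.0376
```

Contact made; release and rise.

>>> apply_moves(
  targets=[
    [[0,0,0],[0,0,0]],
    [[0,0,0],[0,0,0]],
    [[0,0,0],[0,0,0]],
    [[0,0,0],[0,0,0]],
    [[0,0,0],[0,0,0]],
    [[0,0,0],[0,0,0]],
    [[0,0,0],[0,0,0]],
  ],
  hand=80,
)

```text
time_s: 8.5
tool_pos: [0.6398, 0.084, 0.0355]
tool_rot: [180.0, 0.0, 176.0]
force: [0.3, -0.2, -1.0]
grip_width: 0.0783
```

>>> apply_moves(
  targets=[
    [[0,0,30],[0,0,0]],
    [[0,0,70],[0,0,0]],
    [[0,0,110],[0,0,0]],
    [[0,0,140],[0,0,0]],
    [[0,0,170],[0,0,0]],
    [[-50,0,180],[0,0,0]],
    [[-100,0,180],[0,0,0]],
  ],
)

```text
time_s: 9.2
tool_pos: [0.5415, 0.0837, 0.2171]
tool_rot: [-180.0, 0.2, 175.9]
force: [-0.3, -0.2, 0.6]
grip_width: 0.0802
```

Run:
```python
from m import *
T=T_tool();print(T[:3,3],env.get_obs()["qpos"].round(0))
for n in("side","wrist","top"):
    c=env.read_camera(n);im=c["image"];rr=env.regions_of(c,"relay")
    for r in rr[:1]:
        x0,y0,x1,y1=[int(v) for v in r["rect"]];h=cv2.cvtColor(im,cv2.COLOR_RGB2HSV);print(n,r["conf"],r["rect"])
        m=np.zeros(im.shape[:2],bool);m[y0:y1+8,x0:x1+8]=((h[...,1]>90)&(h[...,0]<25)&(h[...,0]>8))[y0:y1+8,x0:x1+8]
        for a,ce,_ in blobs(im,m,4,3): print(n,"dot",a,ce.round(1),to_plane(c,ce,.085,T).round(4))
    for t in("cell",):
        for r in env.regions_of(c,t)[:1]: ce=np.argwhere(r["region"]).mean(0)[::-1];print(t,r["conf"],r["rect"],to_plane(c,ce,.032,T))
    for a,ce,m in blobs(im,masks(im)["red"],2): print("red",a,ce.round(1),[to_plane(c,ce,z,T).round(4).tolist() for z in(.03,.041)])
    save(c,n+"1.png")
```

```text
[0.54152111 0.08374658 0.21705827] [-31.   6.  21.  99.  -2.  75.  76.]
side 0.85 [271.9, 229.0, 298.1, 277.6]
side dot 4 [277.5 232.5] [0.6515 0.0886 0.085 ]
side dot 4 [283.5 235.5] [0.6386 0.097  0.085 ]
side dot 3 [289.7 231.7] [0.63   0.0828 0.085 ]
cell 0.82 [370.9, 206.1, 395.4, 244.6] [ 0.45915753 -0.05826378  0.032     ]
red 252 [252.1 255.3] [[0.7036, 0.0908, 0.03], [0.6988, 0.1056, 0.041]]
red 249 [318.1 263.9] [[0.5749, 0.1005, 0.03], [0.5728, 0.1152, 0.041]]
wrist 0.92 [301.7, 277.4, 349.8, 341.3]
wrist dot 33 [339.4 338.4] [0.6435 0.0934 0.085 ]
wrist dot 28 [324.3 330.7] [0.6347 0.0803 0.085 ]
cell 0.63 [110.6, 115.5, 186.4, 172.6] [ 0.46200223 -0.0674697   0.032     ]
red 1048 [327.  251.7] [[0.5795, 0.0873, 0.03], [0.5756, 0.0874, 0.041]]
red 77 [332.2 376. ] [[0.7254, 0.0834, 0.03], [0.7169, 0.0836, 0.041]]
cell 0.62 [484.6, 261.2, 507.3, 289.3] [ 0.42802026 -0.24703371  0.032     ]
red 5733 [ 21.9 341.7] [[0.4471, 0.6668, 0.03], [0.4458, 0.6601, 0.041]]
```

>>> apply_moves(
  targets=[
    [[-20,-40,0],[0,0,-0.14]],
    [[-40,-80,0],[0,0,-0.28]],
    [[-60,-120,0],[0,0,-0.42]],
    [[-82,-146,0],[0,0,-0.56]],
    [[-82,-146,0],[0,0,-0.7]],
    [[-82,-146,0],[0,0,-0.84]],
    [[-82,-146,0],[0,0,-0.98]],
    [[-82,-146,0],[0,0,-1.12]],
  ],
)

```text
time_s: 10.45
tool_pos: [0.4595, -0.0625, 0.2157]
tool_rot: [-180.0, 0.0, 111.4]
force: [-1.2, 0.0, 1.5]
grip_width: 0.0797
```

>>> apply_moves(
  targets=[
    [[0,0,0],[0,0,-0.14]],
    [[0,0,0],[0,0,-0.28]],
    [[0,0,0],[0,0,-0.42]],
    [[0,0,0],[0,0,-0.56]],
    [[0,0,0],[0,0,-0.7]],
    [[0,0,0],[0,0,-0.84]],
    [[0,0,0],[0,0,-1.0]],
    [[0,0,0],[0,0,-1.0]],
  ],
)

```text
time_s: 11.25
tool_pos: [0.4595, -0.0624, 0.2156]
tool_rot: [180.0, 0.0, 54.4]
force: [-0.1, 0.1, -0.1]
grip_width: 0.0801
```

Run:
```python
from m import *
T=T_tool();c=env.read_camera("wrist");im=c["image"];print(T[:3,3],env.get_obs()["tool_rot"],env.get_obs()["qpos"].round(0))
for t,z in(("cell",.05),("cell_clear",.064),("frost_a",.064)):
    for r in env.regions_of(c,t)[:2]: ce=np.argwhere(r["region"]).mean(0)[::-1];print(t,r["conf"],r["rect"],ce,to_plane(c,ce,z,T))
save(c,"w2.png")
```

```text
[ 0.45946602 -0.06240378  0.21559454] [1.79985771e+02 3.51073351e-02 5.46085679e+01] [-20.  -5.  23. 110.   2.  75. -33.]
cell 0.89 [301.2, 194.3, 340.6, 244.0] [320.30655641 217.38984052] [ 0.45981651 -0.06103139  0.05      ]
cell 0.21 [312.2, 0.0, 363.4, 33.9] [336.76923077  12.51431127] [0.56379443 0.06259263 0.05      ]
cell_clear 0.95 [305.0, 194.4, 341.3, 240.2] [320.49840764 217.03901274] [ 0.46215977 -0.05801932  0.064     ]
frost_a 0.76 [297.7, 195.0, 308.7, 243.5] [303.7092511  216.81497797] [ 0.45048275 -0.04941248  0.064     ]
frost_a 0.56 [333.5, 200.5, 344.7, 242.8] [336.45021645 221.08225108] [ 0.47130674 -0.06900588  0.064     ]
```

View pics/w2.png

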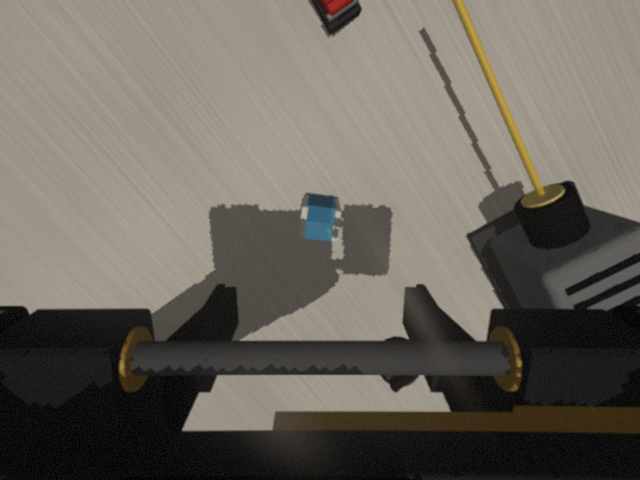

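Run:
```python
import cv2
a=cv2.imread("pics/w2.png")[185:255,285:360]
cv2.imwrite("pics/w2c.png",cv2.resize(a,None,fx=8,fy=8,interpolation=cv2.INTER_NEAREST))
```

```text
(no output)
```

View pics/w2c.png

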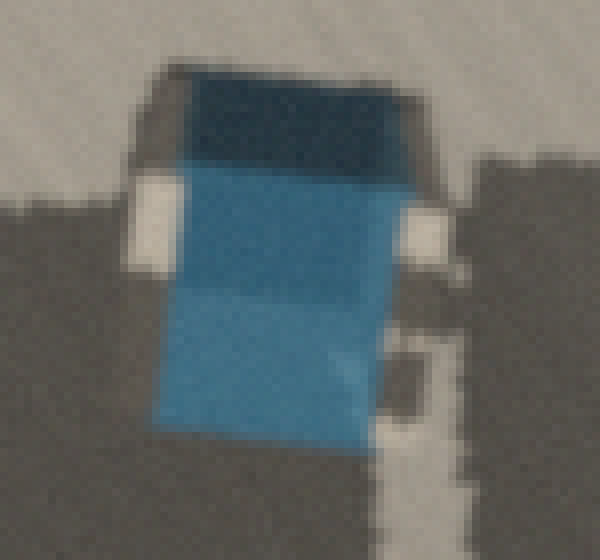

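Run:
```python
from h import *
T=T_tool();c=env.read_camera("wrist")
q=[(182,160),(412,188),(370,455),(153,428)]
P=np.array([to_plane(c,(u/8+285-.5,v/8+185-.5),.063,T) for u,v in q]);print(P.round(4),P.mean(0).round(4))
for i,j in((0,1),(3,2),(3,0),(2,1)):
    d=P[j]-P[i];print(np.linalg.norm(d).round(4),np.degrees(np.arctan2(d[1],d[0])).round(1))
for t in("top","side"):
    c=env.read_camera(t)
    m=env.regions_of(c,"cell")
    for r in m[:1]: ce=np.argwhere(r["region"]).mean(0)[::-1];print(t,r["conf"],to_plane(c,ce,.032))
print(T[:3,3])
```

```text
[[ 0.4587 -0.0423  0.063 ]
 [ 0.477  -0.0591  0.063 ]
 [ 0.4561 -0.0812  0.063 ]
 [ 0.4384 -0.0648  0.063 ]] [ 0.4575 -0.0618  0.063 ]
0.0249 -42.5
0.0242 -42.8
0.0303 47.9
0.0304 46.6
side 0.65 [ 0.45969081 -0.05643642  0.032     ]
[ 0.45900259 -0.06216008  0.21552829]
```

>>> apply_moves(
  targets=[
    [[-1.5,0.5,-30],[0,0,-0.127]],
    [[-1.5,0.5,-75],[0,0,-0.127]],
    [[-1.5,0.5,-110],[0,0,-0.127]],
    [[-1.5,0.5,-110],[0,0,-0.127]],
  ],
)

```text
time_s: 12.1
tool_pos: [0.4532, -0.0613, 0.1014]
tool_rot: [-179.6, 0.4, 47.3]
force: [-0.6, 0.4, 0.0]
grip_width: 0.0803
```

Run:
```python
from h import *
T=T_tool();c=env.read_camera("wrist");print(T[:3,3],env.get_obs()["tool_rot"])
P=T[:3,3].copy();P[2]=.064;u=proj(c,P,T);print(u)
x,y=int(u[0]),int(u[1]);im=c["image"][max(0,y-80):y+80,x-80:x+80].copy();print(max(0,y-80),x-80)
cv2.imwrite("pics/w3c.png",cv2.resize(im,None,fx=3.7,fy=3.7,interpolation=cv2.INTER_NEAREST)[:,:,::-1])
```

```text
[ 0.45317185 -0.06134953  0.10142105] [-179.8267143     0.20255039   47.27005253]
[321.67696235 273.18559227]
193 241
```

View pics/w3c.png

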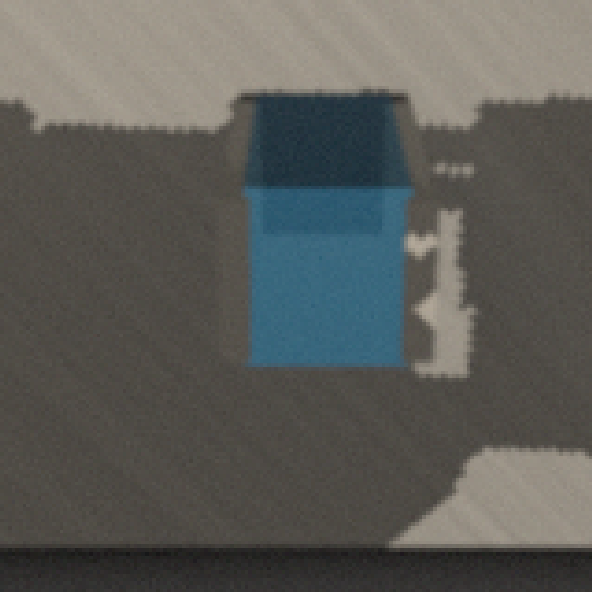

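Run:
```python
from h import *
T=T_tool();c=env.read_camera("wrist");print(T[:3,3])
T0=T.copy();T0[:3,3]=[.45317,-.06135,.10142]
for t in(T0,T):
    P=np.array([to_plane(c,(241+u/3.7-.5,193+v/3.7-.5),.063,t) for u,v in((247,187),(412,187),(405,367),(250,367))]);print(P.mean(0))
```

```text
[ 0.4554996  -0.0614694   0.10420389]
[ 0.45851922 -0.06219514  0.063     ]
[ 0.46013494 -0.06318283  0.063     ]
```

Run:
```python
from m import *
env.read_camera("side")
for k in range(2):
    T=T_tool();c=env.read_camera("wrist");im=c["image"];print(T[:3,3])
    h=cv2.cvtColor(im,cv2.COLOR_RGB2HSV);m=(h[...,0]>90)&(h[...,0]<115)&(h[...,1]>90)&(h[...,2]>85)
    a,ce,mm=blobs(im,m,1)[0];r=cv2.minAreaRect(np.argwhere(mm)[:,::-1].astype(np.float32));b=cv2.boxPoints(r)
    P=np.array([to_plane(c,u,.063,T) for u in b]);print(a,r,P.mean(0).round(4),[np.linalg.norm(P[i]-P[i-1]).round(4) for i in(0,1)])
```

```text
[ 0.45854709 -0.06158751  0.10725505]
1857 ((321.5, 269.5), (43.0, 47.0), 0.0) [ 0.4584 -0.0621  0.063 ] [np.float64(0.0261), np.float64(0.03)]
[ 0.45904751 -0.06156109  0.10774319]
1866 ((320.5, 269.5), (43.0, 47.0), 0.0) [ 0.4584 -0.0618  0.063 ] [np.float64(0.0261), np.float64(0.0301)]
```

>>> apply_moves(
  targets=[
    [[0,0,-25],[0,0,0]],
    [[0,0,-50],[0,0,0]],
    [[0,0,-70],[0,0,0]],
    [[0,0,-80],[0,0,0]],
    [[0,0,-85],[0,0,0]],
    [[0,0,-85],[0,0,0]],
    [[0,0,-85],[0,0,0]],
    [[0,0,-85],[0,0,0]],
  ],
)

```text
time_s: 13.15
tool_pos: [0.4582, -0.0615, 0.0215]
tool_rot: [179.9, -0.1, 47.3]
force: [-0.2, -0.3, -0.7]
grip_width: 0.08
```

>>> apply_moves(
  targets=[
    [[0,0,0],[0,0,0]],
    [[0,0,0],[0,0,0]],
    [[0,0,0],[0,0,0]],
    [[0,0,0],[0,0,0]],
  ],
)

```text
time_s: 13.55
tool_pos: [0.4573, -0.0615, 0.0206]
tool_rot: [180.0, 0.0, 47.3]
force: [-0.6, 0.1, -0.4]
grip_width: 0.0799
```

>>> apply_moves(
  targets=[
    [[1,0,0],[0,0,0]],
    [[1,0,0],[0,0,0]],
    [[1,0,0],[0,0,0]],
    [[1,0,0],[0,0,0]],
    [[1,0,0],[0,0,0]],
    [[1,0,0],[0,0,0]],
    [[1,0,0],[0,0,0]],
    [[1,0,0],[0,0,0]],
  ],
  hand=25,
  squeeze=15,
)

```text
time_s: 14.35
tool_pos: [0.4583, -0.0615, 0.0206]
tool_rot: [180.0, 0.0, 47.3]
force: [-0.3, -0.9, -0.3]
grip_width: 0.0338
```

>>> apply_moves(
  targets=[
    [[0,0,0],[0,0,0]],
    [[0,0,0],[0,0,0]],
    [[0,0,0],[0,0,0]],
    [[0,0,0],[0,0,0]],
  ],
)

```text
time_s: 14.75
tool_pos: [0.4583, -0.0615, 0.0206]
tool_rot: [180.0, -0.0, 47.3]
force: [-0.0, -0.7, 0.0]
grip_width: 0.0335
```

>>> apply_moves(
  targets=[
    [[0,0,10],[0,0,0]],
    [[0,0,35],[0,0,0]],
    [[0,0,50],[0,0,0]],
    [[0,0,50],[0,0,0]],
  ],
)

```text
time_s: 15.15
tool_pos: [0.4602, -0.0615, 0.0731]
tool_rot: [179.8, -0.2, 47.3]
force: [0.8, -0.1, -0.8]
grip_width: 0.0337
```

>>> apply_moves(
  targets=[
    [[20,5,0],[0,0,0.1]],
    [[50,10,0],[0,0,0.2]],
    [[80,15,0],[0,0,0.32]],
    [[110,21,0],[0,0,0.44]],
    [[140,21,0],[0,0,0.56]],
    [[160,21,0],[0,0,0.65]],
    [[173,21,0],[0,0,0.675]],
    [[173,21,0],[0,0,0.675]],
  ],
)

```text
time_s: 15.95
tool_pos: [0.632, -0.0404, 0.0693]
tool_rot: [-180.0, 0.0, 86.0]
force: [0.2, -1.1, -1.1]
grip_width: 0.0336
```

>>> apply_moves(
  targets=[
    [[0,0,-6],[0,0,0]],
    [[0,0,-12],[0,0,0]],
    [[0,0,-13],[0,0,0]],
    [[0,0,-13],[0,0,0]],
    [[0,0,-13],[0,0,0]],
    [[0,0,-13],[0,0,0]],
  ],
)

```text
time_s: 16.55
tool_pos: [0.6314, -0.0405, 0.058]
tool_rot: [180.0, -0.0, 85.9]
force: [-0.2, -0.4, -1.0]
grip_width: 0.0339
```

Run:
```python
from m import *
T=T_tool();print(T[:3,3])
C={n:env.read_camera(n) for n in("side","wrist","top")}
print(T_tool()[:3,3],env.get_obs()["tool_rot"])
w=C["wrist"];s=C["side"]
tiles=[w["image"][120:420,120:520],cv2.resize(s["image"][130:305,210:410],(343,300),interpolation=cv2.INTER_CUBIC)]
cv2.imwrite("pics/f.png",np.hstack(tiles)[:,:,::-1])
q=np.array([to_plane(w,u,.068,T) for u in np.argwhere(masks(w["image"])["yel"])[:,::-1]]); q=q[abs(q[:,0]-.63)<.03]
b=[]
for y in np.arange(-.15,.06,.01):
    g=q[abs(q[:,1]-y)<.005]
    if len(g)>3: b.append([*g[:,:2].mean(0),np.ptp(g[:,0])])
print("wrist beam",np.round(b,4).tolist())
for n,c in C.items():
  for t,z in(("cell",.068),("relay",.0425)):
    for r in env.regions_of(c,t)[:1]: ce=np.argwhere(r["region"]).mean(0)[::-1];print(n,t,r["conf"],r["rect"],to_plane(c,ce,z,T).round(4))
c=s;print("expected cell mid side px",proj(c,[.6315,-.04,.068]))
```

```text
[ 0.63140248 -0.04046733  0.05795071]
[ 0.63143074 -0.0404624   0.05787069] [ 1.79968572e+02 -1.54019569e-03  8.59338993e+01]
wrist beam [[0.6273, -0.0894, 0.006], [0.628, -0.0806, 0.0051], [0.6289, -0.0738, 0.003], [0.6304, -0.0491, 0.0038], [0.6311, -0.0396, 0.0056], [0.6317, -0.03, 0.0056], [0.6324, -0.0199, 0.006], [0.6331, -0.01, 0.0067], [0.6339, 0.0, 0.0062], [0.6345, 0.0101, 0.0061], [0.6351, 0.0186, 0.0057]]
side cell 0.8 [289.0, 191.1, 310.9, 227.3] [ 0.633  -0.0398  0.068 ]
side relay 0.62 [272.6, 229.9, 299.8, 276.0] [0.6378 0.0953 0.0425]
wrist cell 0.57 [271.6, 264.2, 368.1, 391.9] [ 0.6301 -0.0429  0.068 ]
wrist relay 0.71 [264.7, 1.0, 376.0, 94.1] [0.6386 0.0753 0.0425]
top relay 0.55 [291.1, 178.1, 316.5, 211.9] [0.6363 0.0856 0.0425]
expected cell mid side px [300.64953601 206.67987251]
```

View pics/f.png

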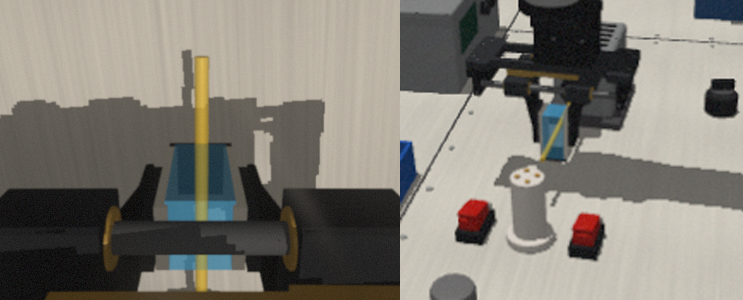

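Run:
```python
from cell import env
o=env.get_obs();print(o["time_s"],o["joint_velocities"].round(2),o["grip_width"]);print(env.sign_off())
```

```text
17.0 [ 0.03 -0.06  0.03  0.07 -0.01 -0.03  0.03] 0.03394930245838545
the job is handed in; nothing more can be done
None
```

I stood the relay base midway between the red covers and let go. I then picked up the prism cell by its frosted faces and handed the job in at 17.0 s with the cell held in the beam. No verdict came back.

- **Relay base:** its top dots put it at about (0.641, 0.086), against an estimated covers' midpoint of (0.640, 0.084). That is about 2 mm off, with a 13 mm limit. It stood upright and untouched in the last side picture.
- **Cell position:** the tool was at (0.631, −0.040), and the wrist camera put the beam at x = 0.631 there. That is within about 1 mm sideways. From the tool height, the cell's centre is about 69 mm up, against 68 mm for the beam.
- **Cell angle and clearances:** it is square to the beam within about 1°. It is about 11 cm past the lens and 12 cm short of the covers' midpoint.
- **Grip:** the opening was 33.9 mm, which matches the 34 mm across the frosted faces. The arm was still, and the force readings stayed small.

**Weaker points:**
- The networks' positions for the relay differed between cameras by up to 20 mm along the beam (y from 0.075 to 0.095). They use the middle of whatever part is visible, so I trusted the relay's dots instead.
- The estimates of the covers' position along the beam differed by 1–2 mm.
- I did not measure the magneto and toggle switches again at the end. The moves kept well clear of both, and the magneto stood apart from the gripper in the last side picture.

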